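# Clamp a bottle on the bench shaker

### The job

Get the bottle on the shaker ready to shake: push it gently along the deck with the fingertips until it sits fully home in the V-shaped stop, then push the raised handle of the toggle clamp over and down, past its dead point, until it snaps into lock with the rubber pad on the bottle's cap. Slide the bottle upright, without lifting, tipping or squeezing it, and leave the other things on the table where they stand.

Things in the scene. Friction and masses are not known exactly. Their poses are not given: they have to be found in the camera images.
- shaker: Bench shaker: low white box under a flat steel deck of 180 (x) x 300 (y) mm, deck top 45 mm above the table. It stands fast. Origin: centre of its underside. x: ahead, the way the bottle is pushed into the V; y: left, along the deck; z: up. The riser of the toggle clamp (36 x 74 mm) stands on the deck with its centre 120 mm along -y from the seat.
- seat (a point): Point on the deck's top where the bottle's axis stands when it is home in the V stop; axes as the shaker's. The V stop is an aluminium block 36 mm high just beyond the seat (+x); its two flanks, at 45 degrees to x, are open towards -x with a mouth about 57 mm wide.
- bottle: White 50 ml plastic bottle with screw cap, 39 mm in diameter, 79 mm high, about 75 g, standing on the deck 50 to 80 mm short of the seat (-x), up to 20 mm to one side. Origin: centre of its underside. The deck is slippery: the bottle slides upright when pushed at or below half its height.
- handle_pivot (a point): Hinge axis of the clamp's handle, on the riser, 122 mm above the deck; axes as the shaker's. The handle swings about x, in the y-z plane through this point, from leaning up steeply to lying level along -y, past the deck's edge.
- handle_end (a point): Point on the middle line of the handle, 100 mm from the pivot. The handle ends 15 mm farther out; its outer 74 mm is a round black grip 15 mm thick. Push it on its upper side, the one that faces +y and up; the clamp's arm stands over 70 mm away there.
- clamp_handle (a joint): Clamp handle, rad: 0 wide open, handle 1.20 rad above level; 1.20 stop, level, locked. Angle above level = 1.20 - value. Starts at 0, turns with light friction (1 N at the grip) and stays where left up to about 0.83, where the pad meets the cap; then it springs back if let go and needs up to 7 N. Dead point 1.07; beyond it the handle snaps to the stop by itself.
- clamp_pad: Rubber pad, 22 mm across, on a sprung spindle at the end of the clamp's steel arm, which a link swings down as the handle goes down. The arm stands up when open and lies level along +y over the seat when closed. Origin: on the arm's middle line, 33 mm above the pad's face when closed.
- spare_bottle: Bystander: bottle of the same shape, 78 mm high, on the table to the left of the shaker. Origin: centre of its underside.
- beaker: Bystander: glass beaker, 48 mm wide, 56 mm high, on the table behind the shaker. Origin: centre of its underside.
- vial: Bystander: small capped vial, 25 mm across, 47 mm high, on the table to the right, in front. Origin: centre of its underside.
Things that resemble listed ones, but are neither listed nor needed, are in the scene too. What is shaped like the bottle but blue or green is not meant.

How it is judged:
On the way:
1. the bottle sits home in the V stop, with the clamp still open (horizontal distance between bottle and seat below 0.004 m and angle between bottle's own z axis and vertical below 0.05 rad and value of joint clamp_handle below 0.6 rad), for 0.2 s.
At the end, for the whole second after the job is handed in: Handle locked at its stop (joint above 1.15 rad), the pad presses the bottle with more than 6 N, and the bottle stands still and upright (within 0.05 rad) in the V, its axis within 4 mm of the seat (value of joint clamp_handle above 1.15 rad and contact force between clamp_pad and bottle above 6 N and horizontal distance between bottle and seat below 0.004 m and angle between bottle's own z axis and vertical below 0.05 rad and linear speed of bottle below 0.01 m/s); the robot touches nothing.
It fails at once if the bottle is lifted more than 8 mm off the deck (z of bottle in the frame of seat above 0.008 m).
It fails at once if the bottle is tipped by more than 15 degrees or pushed off the deck (angle between bottle's own z axis and vertical above 0.26 rad or z of bottle in the frame of seat below -0.01 m).
It fails at once if the fingers squeeze or ram the bottle with more than 35 N (contact force between the fingers and bottle above 35 N).
It fails at once if the spare bottle, the beaker or the vial is moved by more than 15 mm (distance of any of spare_bottle, beaker, vial from where it was at the start of the episode above 0.015 m).
It also fails if it takes over 54 s, if anything falls off the work surface, if the arm or the gripper's body presses on something with over 40 N, if the wrist force passes 120 N, or if a joint passes its speed limit or range.

### The arm

A 6-joint arm with a two-finger parallel gripper is mounted at the origin on a cart in front of the work surface, level with it; the furniture and walls round the work are solid. World frame = base frame: x ahead of the robot, y to its left, z up, the work surface at z = 0. Lengths are in m, angles in rad, forces in N, time in s.
With the tool pointing down it reaches from about 0.35 to 0.775 m from the base axis. Payload 5.5 kg.
Tool frame: the origin (TCP) lies at the very end of the fingers, on their centre line; the grasp point (between the pads) lies 19 mm behind it; y points along the fingers, x is the direction in which the jaws open and shut, and the axes are right-handed (so a half turn about y gives the same grasp; the last joint's range is limited). The gripper opens to 85 mm and grips with 20 to 120 N. Pads are 22 mm wide; open, the fingers measure 114 mm over their backs; the gripper's body (76 mm by 85 mm) begins 54 mm behind the grasp point. The pads swing forward as they close: fully open they stand 13 mm farther back than shut.
Start: joints at [-1.485, 0.313, 0.046, 1.304, 0, 1.431], TCP at [0.129, -0.56, 0.231] pointing down, gripper open.
Joint ranges: [-2.76, 2.76], [-0.86, 1.69], [-1.03, 1.26], [-2.2, 2.34], [-1.47, 1.5], [-3.14, 3.14]. Speed limits (rad/s): [2.57, 2.57, 3.14, 3.14, 3.14, 3.14].

### API

Orientations are given as a rotation vector (axis times angle).
In Python, from station import bot gives the robot as it stands.
- The arm moves only by the tool carry_out, never from a script. Its arguments are lists of equal length, an entry for each row: "xyz": the shift along the tool's x, y, z in m, a list of three; "angular": the turn, a rotation vector about the tool's x, y, z in rad, a list of three. A call has exactly 8 rows; each row shifts and turns the commanded pose from where the row before left it, along the tool's axes as they then stand; what a row does not reach is not made up. A row lasts 1/10 s, in which the tool goes at most 50 mm and 8.59 degrees, less where a joint would pass 70% of its speed; a pose out of reach is approached as far as the arm can. A call with a gripper value outside its range is refused whole. "grip" is the finger opening in m, from 0 to 0.0854, set as the call begins (left out, the last holds). The fingers move at their own pace and stop on an object; "grip_force" is the grip in N (left out, the last holds). Time passes only in rows, so rows that do not move let the fingers close, or fill a call up. It gives the time, the measured TCP pose, the force and the opening at its end, in the units of the state.
- bot.get_obs(): the state, without advancing time (a new reading comes with each control period).
- bot.snapshot(name): name is "side" or "top" or "wrist"; returns the picture (480x640x3 uint8, red, green, blue); there is no depth.
- bot.camera_info(name): a dict with "vertical_fov" (degrees; the focal length in pixels is half the picture's height over the tangent of half this angle, whatever the lens; pixels are square), "cx", "cy" (the principal point, pixels), "k1" (the pictures are not rectified: a ray, as slopes to the right and down, at radius r is drawn at 1 + k1 r^2 times it, then the intrinsics apply), "camera_from_world" (4x4, takes a point from world to camera coordinates). Camera axes: x right, y down, z forward; pixel columns grow to the right and rows downward; lengths in m; the calibration is good to about 2 mm. A picture is of the moment at which its call begins: read the wrist's pose just before it. camera_info takes no time and is no camera call; for the wrist camera it gives the pose at the moment of the call.
- bot.hand_in(): hands the job in, once; it reports no verdict.
The state is a dict: "time_s": time; "joint_pos": joint angles; "joint_vel": joint speeds; "tau": joint torques, N m; "eef_pos": TCP position; "eef_rot": TCP orientation; "contact_force": force on the tool from outside, world axes, zero at the start; "moment": the same for the moment, N m; "gripper_width": opening from 0.0 (shut) to 1.0 (fully open).
Only numpy, scipy, OpenCV 4.12 (cv2) and the standard library are available. Lean on these libraries where they do the work, as an engineer would, in place of code of your own. Each camera call takes 0.05 s, during which the arm holds its last target.

## Working session

There is one attempt and no reset: what is moved stays moved. The work goes in short steps, Python scripts to look and compute and a tool call to move; the robot and the scene stay as the last step left them, time stands still between calls to the robot, and variables do not carry over. Pictures are saved under pics/ and viewed, and the job is handed in when it is done.

Besides the shell and the picture viewer there is one more tool, called after ">>>" as name(argument=value, ...) on one line, values as JSON. carry_out: Moves the arm, as the interface text tells. Its arguments: {"type":"object","properties":{"xyz":{"type":"array","items":{"type":"array","items":{"type":"number"}}},"angular":{"type":"array","items":{"type":"array","items":{"type":"number"}}},"grip":{"type":"number"},"grip_force":{"type":"number"}},"required":["xyz","angular"]}

```bash
mkdir -p pics; ls
python3 - <<'E'
from station import bot
import cv2
for n in ("side","top","wrist"):
    i=bot.camera_info(n); print(n,i)
    cv2.imwrite(f"pics/{n}0.png",bot.snapshot(n)[:,:,::-1])
print(bot.get_obs())
E
```

```text
pics
side {'vertical_fov': 51.9803747697002, 'cx': 327.18126599642864, 'cy': 242.99602941605235, 'k1': -0.08731950054785739, 'camera_from_world': array([[-9.98650952e-01,  5.19218757e-02, -6.28018937e-04,
         5.40749590e-01],
       [ 4.57571521e-02,  8.74234106e-01, -4.83343574e-01,
        -1.85032954e-02],
       [-2.45470694e-02, -4.82720257e-01, -8.75430520e-01,
         1.15777235e+00],
       [ 0.00000000e+00,  0.00000000e+00,  0.00000000e+00,
         1.00000000e+00]])}
top {'vertical_fov': 46.38509502970165, 'cx': 311.15990791814136, 'cy': 228.50919240999553, 'k1': -0.12890236423394544, 'camera_from_world': array([[ 1.08466222e-02, -9.99940650e-01,  1.02360612e-03,
         7.53629177e-02],
       [-9.89390896e-01, -1.08804847e-02, -1.44869836e-01,
         5.54503719e-01],
       [ 1.44872376e-01,  5.58601811e-04, -9.89450192e-01,
         1.39746758e+00],
       [ 0.00000000e+00,  0.00000000e+00,  0.00000000e+00,
         1.00000000e+00]])}
wrist {'vertical_fov': 61.40039892311846, 'cx': 319.5274345298863, 'cy': 236.76826621199356, 'k1': -0.06316475903431523, 'camera_
[... 212 characters left out ...]
   ,  0.        ,  0.        ,  1.        ]])}
{'time_s': 0.15, 'joint_pos': array([-1.48458848e+00,  3.13849277e-01,  4.52411876e-02,  1.30361578e+00,
        5.29685531e-05,  1.43122981e+00]), 'joint_vel': array([ 0.00062851, -0.00309107,  0.00282896, -0.00010356,  0.00049971,
       -0.00038934]), 'tau': array([ 1.12551126e-03, -4.81065631e+01,  2.98814911e+01,  1.38834195e-02,
       -1.08733113e-04,  5.90182196e-06]), 'eef_pos': array([ 0.12871157, -0.56001242,  0.23060207]), 'eef_rot': array([-1.30646295,  1.04190321, -1.04032605]), 'contact_force': array([-0.5276849 , -0.95724786,  0.02037779]), 'moment': array([0.00269847, 0.01585662, 0.02248684]), 'gripper_width': 0.997872480259754}
```

View pics/side0.png

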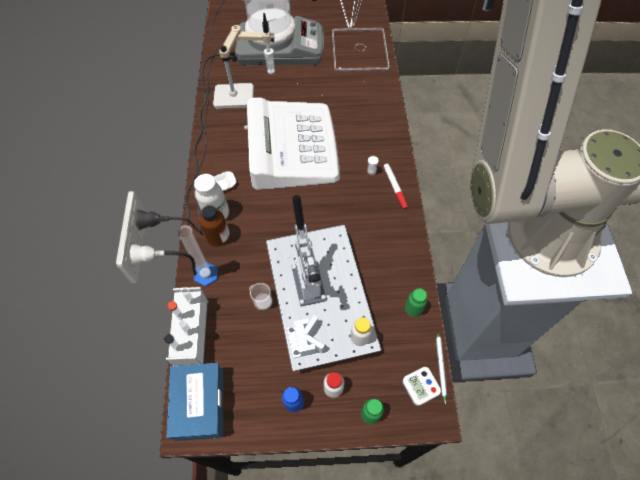

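View pics/top0.png

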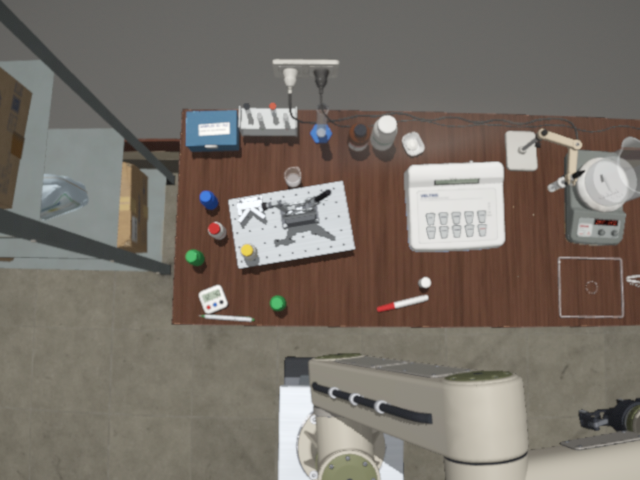

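View pics/wrist0.png

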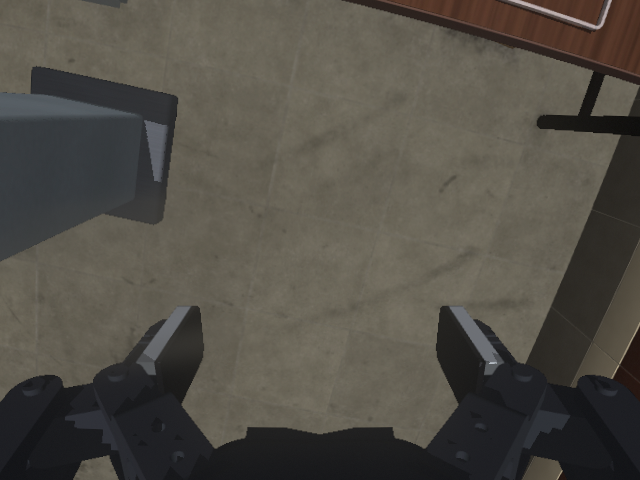

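Candidates in the top picture: yellow-capped white bottle on the deck (249,251), red-capped white bottle on the table (216,231), which is the spare, blue (208,200), green (195,258) and (278,303), brown (359,137) and white (384,132). I choose the one on the deck, and now check it in a close crop.

```bash
cat > h.py <<'E'
import numpy as np, cv2
from station import bot
def K(i):
    f=240/np.tan(np.radians(i["vertical_fov"])/2)
    return np.array([[f,0,i["cx"]],[0,f,i["cy"]],[0,0,1.]]), np.array([i["k1"],0,0,0,0])
def ray(n,uv,i=None):
    i=i or bot.camera_info(n); k,d=K(i); T=i["camera_from_world"]; R,t=T[:3,:3],T[:3,3]
    p=cv2.undistortPoints(np.array([[uv]],float),k,d,None,None,None)[0,0]
    o=-R.T@t; v=R.T@np.array([*p,1]); return o,v/np.linalg.norm(v)
def plane(n,uv,z,i=None):
    o,v=ray(n,uv,i); return o+v*(z-o[2])/v[2]
def tri(obs):  # [(name,uv)]
    A=np.zeros((3,3));b=np.zeros(3)
    for n,uv in obs:
        o,v=ray(n,uv); P=np.eye(3)-np.outer(v,v); A+=P;b+=P@o
    X=np.linalg.solve(A,b)
    return X,[proj(n,X)-np.array(uv) for n,uv in obs]
def proj(n,X,i=None):
    i=i or bot.camera_info(n); k,d=K(i); T=i["camera_from_world"]
    r=cv2.projectPoints(np.atleast_2d(np.array(X,float)),cv2.Rodrigues(T[:3,:3])[0],T[:3,3],k,d)[0][:,0]
    return r[0] if np.ndim(X)==1 else r
E
python3 - <<'E'
import cv2
t=cv2.imread("pics/top0.png");s=cv2.imread("pics/side0.png")
cv2.imwrite("pics/tc.png",cv2.resize(t[165:285,215:375],None,fx=5,fy=5,interpolation=cv2.INTER_CUBIC))
cv2.imwrite("pics/sc.png",cv2.resize(s[190:375,250:390],None,fx=3.2,fy=3.2,interpolation=cv2.INTER_CUBIC))
E
```

```text
(no output)
```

View pics/tc.png

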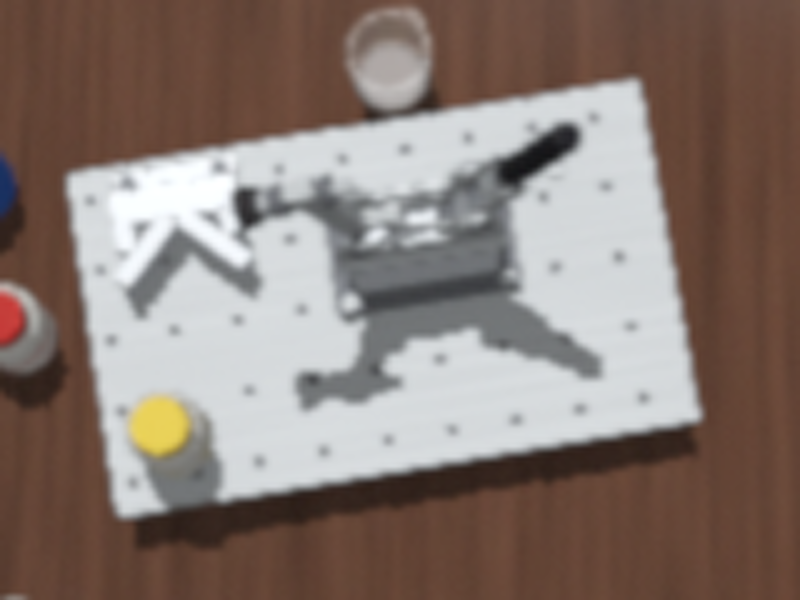

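View pics/sc.png

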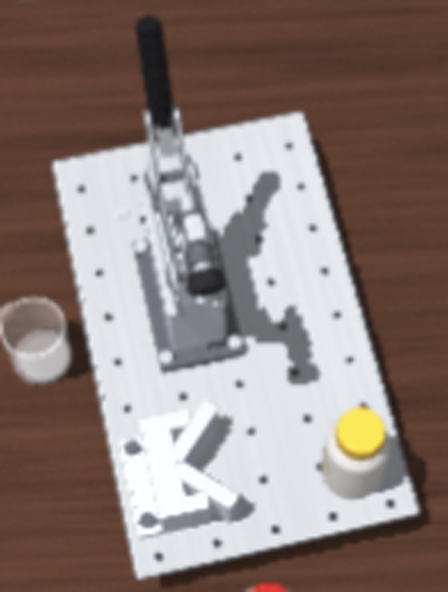

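Run:
```python
from h import *
tc=lambda u,v:(215+u/5-.4,165+v/5-.4)
sc=lambda u,v:(250+u/3.2-.35,190+v/3.2-.35)
T=[(68,172),(640,80),(702,420),(118,518)];S=[(138,578),(54,160),(303,112),(420,515)]
for a,b in zip(T,S):
    print(plane("top",tc(*a),.045),plane("side",sc(*b),.045))
C=[(plane("top",tc(*a),.045)+plane("side",sc(*b),.045))/2 for a,b in zip(T,S)]
c=sum(C)/4; yv=(C[0]-C[1]+C[3]-C[2]);yaw=np.arctan2(-yv[0],yv[1]);print("ctr",c,"yaw",yaw,np.linalg.norm(yv)/2)
xv=(C[0]-C[3]+C[1]-C[2]);print(np.arctan2(xv[1],xv[0]),np.linalg.norm(xv)/2)
R=np.array([[np.cos(yaw),-np.sin(yaw)],[np.sin(yaw),np.cos(yaw)]])
loc=lambda p:R.T@(p[:2]-c[:2])
def show(n,p): print(n,p.round(4),"loc",loc(p).round(4))
show("capT",plane("top",tc(160,426),.124));show("capS",plane("side",sc(360,433),.124))
for n,a in dict(vl=(132,285),vr=(248,268),apex=(183,212)).items(): show(n+"T",plane("top",tc(*a),.081))
for n,a in dict(vl=(210,504),vr=(215,408),vl2=(243,497),apex=(178,465)).items(): show(n+"S",plane("side",sc(*a),.081))
X,e=tri([("top",tc(570,133)),("side",sc(149,22))]);show("tip",X);print(e)
show("spareT",plane("top",(216,231),.078));show("vial",plane("top",(425,283),.047));show("beaker",plane("top",(293,176),.05))
for n in [(340,305),(520,280)]: show("riserbase",plane("top",tc(*n),.045))
for n in [(165,355),(240,348),(140,243)]: show("riserbaseS",plane("side",sc(*n),.045))
```

```text
[0.62773169 0.29678612 0.045     ] [0.62451672 0.29873622 0.045     ]
[0.67948082 0.00120761 0.045     ] [0.67755095 0.00201216 0.045     ]
[ 0.50246695 -0.03083082  0.045     ] [ 0.5009226  -0.02790887  0.045     ]
[0.44908841 0.26553457 0.045     ] [0.44799078 0.26834749 0.045     ]
ctr [0.56371862 0.13423556 0.045     ] yaw 0.1762999752583486 0.3008951416374404
0.17264017698799627 0.17987678918871125
capT [0.4879 0.2362 0.124 ] loc [-0.0568  0.1137]
capS [0.4882 0.2401 0.124 ] loc [-0.0558  0.1175]
vlT [0.5632 0.2572 0.081 ] loc [0.0211 0.1211]
vrT [0.5725 0.1992 0.081 ] loc [0.02   0.0624]
apexT [0.6006 0.2326 0.081 ] loc [0.0536 0.0903]
vlS [0.5782 0.2652 0.081 ] loc [0.0372 0.1264]
vrS [0.5726 0.2042 0.081 ] loc [0.021  0.0673]
vl2S [0.5581 0.2619 0.081 ] loc [0.0169 0.1267]
apexS [0.5967 0.2398 0.081 ] loc [0.0509 0.0981]
tip [0.6006 0.0447 0.2727] loc [ 0.0206 -0.0946]
[array([-0.15985758,  0.58526626]), array([-0.70375501, -0.2092082 ])]
spareT [0.5392 0.3198 0.078 ] loc [0.0084 0.187 ]
vial [ 0.4162 -0.2088  0.047 ] loc [-0.2054 -0.3118]
beaker [0.6891 0.1299 0.05  ] loc [ 0.1226 -0.0263]
riserbase [0.5597 0.1546 0.045 ] loc [-0.0004  0.0208]
riserbase [0.5737 0.0626 0.045 ] loc [-0.0028 -0.0723]
riserbaseS [0.6039 0.1525 0.045 ] loc [0.0427 0.0109]
riserbaseS [0.5546 0.1501 0.045 ] loc [-0.0062  0.0172]
riserbaseS [0.6186 0.0698 0.045 ] loc [ 0.0428 -0.073 ]
```

```bash
cat >> h.py <<'E'
from scipy.spatial.transform import Rotation as Ro, Slerp
CTR=np.array([0.5637,0.1342]); YAW=0.1755
RL=np.array([[np.cos(YAW),-np.sin(YAW)],[np.sin(YAW),np.cos(YAW)]])
def W(x,y,z): return np.array([*(CTR+RL@np.array([x,y])),z])
def L(p): return np.array([*(RL.T@(np.array(p)[:2]-CTR)),p[2]])
def Rt(tilt,yaw=YAW,flip=1):
    f=np.array([np.cos(yaw),np.sin(yaw),0]); l=np.array([-np.sin(yaw),np.cos(yaw),0])
    y=np.sin(tilt)*f-np.cos(tilt)*np.array([0,0,1]); x=flip*l; return Ro.from_matrix(np.c_[x,y,np.cross(x,y)])
def plan(targets,start=None):
    """targets: list of (pos,Rot,rows)"""
    if start is None:
        o=bot.get_obs(); p,R=o["eef_pos"],Ro.from_rotvec(o["eef_rot"])
    else: p,R=start
    X=[];A=[]
    for q,S,n in targets:
        w=(R.inv()*S).as_rotvec()/n; d=(q-p)/n
        for k in range(n):
            X.append(R.inv().apply(d).round(3).tolist());A.append(w.round(3).tolist())
            p=p+R.apply(X[-1]);R=R*Ro.from_rotvec(A[-1])
    for i in range(0,len(X),8): print("xyz",X[i:i+8],"\nang",A[i:i+8])
    print("end",p.round(4),L(p).round(4)); return p,R
E
python3 - <<'E'
from h import *
o=bot.get_obs();R=Ro.from_rotvec(o["eef_rot"]);print(R.as_matrix().round(3))
for f in (1,-1): print(np.degrees((R.inv()*Rt(.6,flip=f)).as_rotvec()))
print(W(-.056,.1155,.06),W(.0195,.0925,.06))
E
```

```text
[[ 0.224 -0.     0.975]
 [-0.975  0.001  0.224]
 [-0.001 -1.     0.   ]]
[  -1.43671839 -169.35458246  -52.36750069]
[34.35777761  2.7692556  -0.94261613]
[0.48839384 0.23814822 0.06      ] [0.56674992 0.22868385 0.06      ]
```

Run:
```python
from h import *
def P(a,r,z): a=np.radians(a); return np.array([r*np.cos(a),r*np.sin(a),z])
o=bot.get_obs();R0=Ro.from_rotvec(o["eef_rot"])
h0=-1.344
RR=lambda hd,t: Rt(t,hd-np.pi/2)
hf=YAW+np.pi/2
T=[]
N=4
ang=[-77+ (28+77)*k/N for k in range(1,N+1)]
rad=[.5,.43,.42,.45]; tl=[0,.2,.4,.6]; zz=[.23,.23,.22,.18]
for k in range(N):
    T.append((P(ang[k],rad[k],zz[k]),RR(h0+(hf-h0)*(k+1)/N,tl[k]),8 if k<3 else 8))
plan(T); print(L(T[-1][0]))
```

```text
xyz [[-0.016, 0.0, 0.028], [-0.013, 0.0, 0.029], [-0.01, 0.0, 0.03], [-0.007, 0.0, 0.031], [-0.004, 0.0, 0.032], [-0.001, 0.0, 0.032], [0.002, 0.0, 0.032], [0.005, 0.0, 0.031]] 
ang [[-0.0, -0.097, -0.0], [-0.0, -0.097, -0.0], [-0.0, -0.097, -0.0], [-0.0, -0.097, -0.0], [-0.0, -0.097, -0.0], [-0.0, -0.097, -0.0], [-0.0, -0.097, -0.0], [-0.0, -0.097, -0.0]]
xyz [[-0.006, 0.0, 0.027], [-0.004, -0.001, 0.028], [-0.001, -0.001, 0.028], [0.002, -0.002, 0.028], [0.004, -0.003, 0.027], [0.007, -0.003, 0.027], [0.01, -0.004, 0.026], [0.012, -0.004, 0.025]] 
ang [[-0.024, -0.096, -0.01], [-0.024, -0.096, -0.01], [-0.024, -0.096, -0.01], [-0.024, -0.096, -0.01], [-0.024, -0.096, -0.01], [-0.024, -0.096, -0.01], [-0.024, -0.096, -0.01], [-0.024, -0.096, -0.01]]
xyz [[0.008, -0.003, 0.022], [0.01, -0.003, 0.021], [0.012, -0.004, 0.02], [0.014, -0.004, 0.019], [0.016, -0.004, 0.017], [0.018, -0.004, 0.016], [0.019, -0.003, 0.014], [0.02, -0.003, 0.012]] 
ang [[-0.023, -0.092, -0.028], [-0.023, -0.092, -0.028], [-0.023, -0.092, -0.028], [-0.023, -0.092, -0.028], [-0.023, -0.092, -0.028], [-0.023, -0.092, -0.028], [-0.023, -0.092, -0.028], [-0.023, -0.092, -0.028]]
xyz [[0.019, -0.002, 0.017], [0.021, -0.001, 0.015], [0.022, -0.0, 0.014], [0.023, 0.0, 0.012], [0.024, 0.001, 0.01], [0.024, 0.002, 0.008], [0.025, 0.003, 0.006], [0.025, 0.004, 0.004]] 
ang [[-0.024, -0.085, -0.046], [-0.024, -0.085, -0.046], [-0.024, -0.085, -0.046], [-0.024, -0.085, -0.046], [-0.024, -0.085, -0.046], [-0.024, -0.085, -0.046], [-0.024, -0.085, -0.046], [-0.024, -0.085, -0.046]]
end [0.3963 0.2118 0.1791] [-0.1513  0.1057  0.1791]
[-0.15036288  0.10492739  0.18      ]
```

>>> carry_out(xyz=[[-0.016,0,0.028],[-0.013,0,0.029],[-0.01,0,0.03],[-0.007,0,0.031],[-0.004,0,0.032],[-0.001,0,0.032],[0.002,0,0.032],[0.005,0,0.031]], angular=[[0,-0.097,0],[0,-0.097,0],[0,-0.097,0],[0,-0.097,0],[0,-0.097,0],[0,-0.097,0],[0,-0.097,0],[0,-0.097,0]], grip=0.024)

```text
time_s: 0.95
eef_pos: [0.3175, -0.3867, 0.2311]
eef_rot: [-1.525, 0.443, -0.443]
contact_force: [-0.2, -0.6, -0.1]
gripper_width: 0.282
```

>>> carry_out(xyz=[[-0.006,0,0.027],[-0.004,-0.001,0.028],[-0.001,-0.001,0.028],[0.002,-0.002,0.028],[0.004,-0.003,0.027],[0.007,-0.003,0.027],[0.01,-0.004,0.026],[0.012,-0.004,0.025]], angular=[[-0.024,-0.096,-0.01],[-0.024,-0.096,-0.01],[-0.024,-0.096,-0.01],[-0.024,-0.096,-0.01],[-0.024,-0.096,-0.01],[-0.024,-0.096,-0.01],[-0.024,-0.096,-0.01],[-0.024,-0.096,-0.01]])

```text
time_s: 1.75
eef_pos: [0.3918, -0.1759, 0.2309]
eef_rot: [-1.768, -0.184, 0.147]
contact_force: [0.4, 0.4, 0.3]
gripper_width: 0.281
```

Tracks well; continuing.

>>> carry_out(xyz=[[0.008,-0.003,0.022],[0.01,-0.003,0.021],[0.012,-0.004,0.02],[0.014,-0.004,0.019],[0.016,-0.004,0.017],[0.018,-0.004,0.016],[0.019,-0.003,0.014],[0.02,-0.003,0.012]], angular=[[-0.023,-0.092,-0.028],[-0.023,-0.092,-0.028],[-0.023,-0.092,-0.028],[-0.023,-0.092,-0.028],[-0.023,-0.092,-0.028],[-0.023,-0.092,-0.028],[-0.023,-0.092,-0.028],[-0.023,-0.092,-0.028]])

```text
time_s: 2.55
eef_pos: [0.4191, 0.0117, 0.2204]
eef_rot: [-1.789, -0.946, 0.632]
contact_force: [-0.4, 0.1, 0.6]
gripper_width: 0.283
```

>>> carry_out(xyz=[[0.019,-0.002,0.017],[0.021,-0.001,0.015],[0.022,0,0.014],[0.023,0,0.012],[0.024,0.001,0.01],[0.024,0.002,0.008],[0.025,0.003,0.006],[0.025,0.004,0.004]], angular=[[-0.024,-0.085,-0.046],[-0.024,-0.085,-0.046],[-0.024,-0.085,-0.046],[-0.024,-0.085,-0.046],[-0.024,-0.085,-0.046],[-0.024,-0.085,-0.046],[-0.024,-0.085,-0.046],[-0.024,-0.085,-0.046]])

```text
time_s: 3.35
eef_pos: [0.3955, 0.2123, 0.1783]
eef_rot: [-1.509, -1.798, 0.954]
contact_force: [0.9, -0.3, 0.2]
gripper_width: 0.284
```

Run:
```python
from h import *
o=bot.get_obs();print(o["joint_pos"].round(3),L(o["eef_pos"]));print(Ro.from_rotvec(o["eef_rot"]).as_matrix().round(3),Rt(.6).as_matrix().round(3))
i=bot.camera_info("wrist"); np.save("wi1.npy",i,allow_pickle=True)
cv2.imwrite("pics/wrist1.png",bot.snapshot("wrist")[:,:,::-1])
```

```text
[ 0.399 -0.328 -0.915  0.398 -0.128  0.184] [-0.1519549   0.10625646  0.1782888 ]
[[-0.175  0.555 -0.814]
 [ 0.985  0.096 -0.146]
 [-0.003 -0.827 -0.563]] [[-0.175  0.556 -0.813]
 [ 0.985  0.099 -0.144]
 [ 0.    -0.825 -0.565]]
```

View pics/wrist1.png

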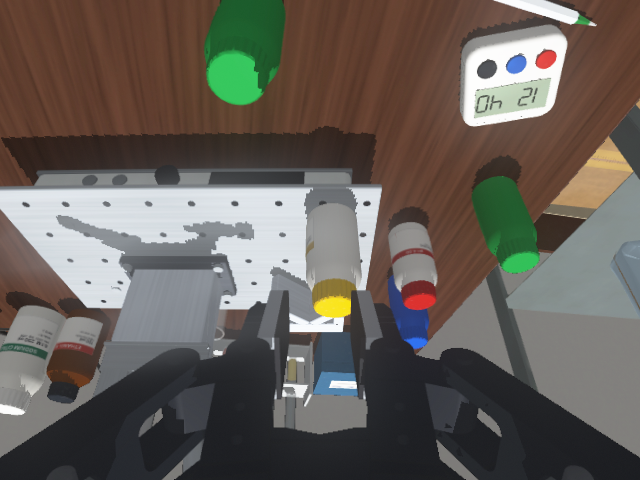

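```bash
python3 - <<'E'
from h import *
i=np.load("wi1.npy",allow_pickle=True).item()
print("corner",L(plane("wrist",(381,186),.045,i)))
print("cap",L(plane("wrist",(334,306),.124,i)), L(plane("wrist",(332,215),.045,i)))
print("green",L(plane("top",(278,303),.078)),plane("top",(278,303),.078), L(plane("wrist",(240,75),.078,i)))
print("cam",-i["camera_from_world"][:3,:3].T@i["camera_from_world"][:3,3])
# project bottle model into wrist/top/side
E
python3 - <<'E'
import cv2
t=cv2.imread("pics/wrist1.png")
cv2.imwrite("pics/wc1.png",cv2.resize(t[170:350,200:400],None,fx=3.3,fy=3.3,interpolation=cv2.INTER_CUBIC))
E
```

```text
corner [-0.0924566   0.14978432  0.045     ]
cap [-0.06017216  0.11551757  0.124     ] [-0.06131472  0.11547731  0.045     ]
green [-0.19371768  0.06144093  0.078     ] [0.36223033 0.16087395 0.078     ] [-0.19598029  0.06844449  0.078     ]
cam [0.25569228 0.18743396 0.25475057]
```

View pics/wc1.png

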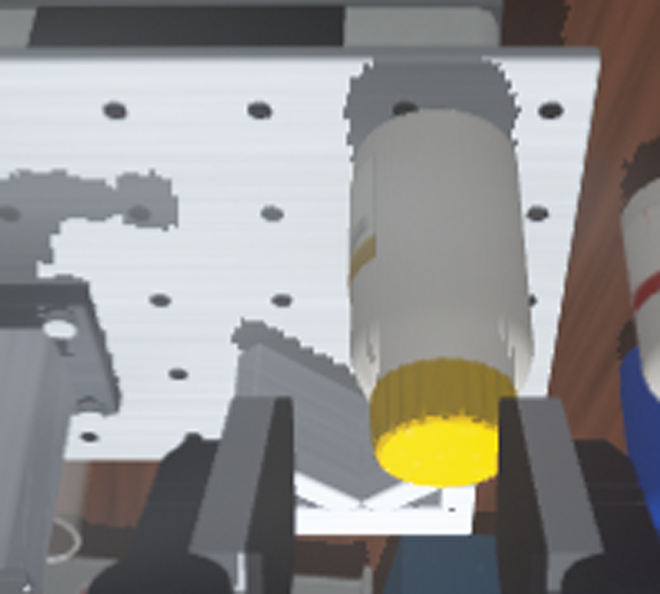

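Run:
```python
from h import *
i=np.load("wi1.npy",allow_pickle=True).item()
c=lambda u,v:(200+u/3.3-.35,170+v/3.3-.35)
for n,p,z in [("apexTop",(363,506),.081),("Vrighttip top",(262,345),.081),("nearmouth",(240,345),.081),("cap",(437,452),.124)]: print(n,L(plane("wrist",c(*p),z,i)).round(4))
print(proj("wrist",W(.0195,.0925,.045),i),proj("wrist",W(.0471,.0925,.081),i))
```

```text
apexTop [0.049  0.0968 0.081 ]
Vrighttip top [-0.0328  0.0746  0.081 ]
nearmouth [-0.0328  0.0695  0.081 ]
cap [-0.0593  0.1143  0.124 ]
[305.11984225 273.20739328] [304.97210679 322.03721752]
```

Run:
```python
from h import *
R=Rt(.6)
plan([(W(-.112,.1155,.062),R,8),(W(-.082,.1155,.062),R,8)])
```

```text
xyz [[0.001, 0.015, 0.004], [0.001, 0.015, 0.004], [0.001, 0.015, 0.004], [0.001, 0.015, 0.004], [0.001, 0.015, 0.004], [0.001, 0.015, 0.004], [0.001, 0.015, 0.004], [0.001, 0.015, 0.004]] 
ang [[-0.0, 0.001, 0.0], [-0.0, 0.001, 0.0], [-0.0, 0.001, 0.0], [-0.0, 0.001, 0.0], [-0.0, 0.001, 0.0], [-0.0, 0.001, 0.0], [-0.0, 0.001, 0.0], [-0.0, 0.001, 0.0]]
xyz [[-0.0, 0.002, -0.003], [-0.0, 0.002, -0.003], [-0.0, 0.002, -0.003], [-0.0, 0.002, -0.003], [-0.0, 0.002, -0.003], [-0.0, 0.002, -0.003], [-0.0, 0.002, -0.003], [-0.0, 0.002, -0.003]] 
ang [[-0.0, -0.0, 0.0], [-0.0, -0.0, 0.0], [-0.0, -0.0, 0.0], [-0.0, -0.0, 0.0], [-0.0, -0.0, 0.0], [-0.0, -0.0, 0.0], [-0.0, -0.0, 0.0], [-0.0, -0.0, 0.0]]
end [0.4615 0.2337 0.0597] [-0.0833  0.1158  0.0597]
```

>>> carry_out(xyz=[[0.001,0.015,0.004],[0.001,0.015,0.004],[0.001,0.015,0.004],[0.001,0.015,0.004],[0.001,0.015,0.004],[0.001,0.015,0.004],[0.001,0.015,0.004],[0.001,0.015,0.004]], angular=[[0,0.001,0],[0,0.001,0],[0,0.001,0],[0,0.001,0],[0,0.001,0],[0,0.001,0],[0,0.001,0],[0,0.001,0]])

```text
time_s: 4.2
eef_pos: [0.4406, 0.2297, 0.066]
eef_rot: [-1.512, -1.778, 0.952]
contact_force: [-1.0, -0.4, -0.5]
gripper_width: 0.282
```

Run:
```python
from h import *
o=bot.get_obs();print(L(o["eef_pos"]).round(4),o["contact_force"])
i=bot.camera_info("wrist"); np.save("wi2.npy",i,allow_pickle=True)
cv2.imwrite("pics/wrist2.png",bot.snapshot("wrist")[:,:,::-1])
plan([(W(-.085,.1155,.062),Rt(.6),8)])
```

```text
[-0.1046  0.1156  0.066 ] [-0.98773818 -0.36512891 -0.45037341]
xyz [[0.0, 0.002, -0.002], [0.0, 0.002, -0.002], [0.0, 0.002, -0.002], [0.0, 0.002, -0.002], [0.0, 0.002, -0.002], [0.0, 0.002, -0.002], [0.0, 0.002, -0.002], [0.0, 0.002, -0.002]] 
ang [[-0.002, -0.001, -0.001], [-0.002, -0.001, -0.001], [-0.002, -0.001, -0.001], [-0.002, -0.001, -0.001], [-0.002, -0.001, -0.001], [-0.002, -0.001, -0.001], [-0.002, -0.001, -0.001], [-0.002, -0.001, -0.001]]
end [0.4626 0.2334 0.0603] [-0.0822  0.1154  0.0603]
```

View pics/wrist2.png

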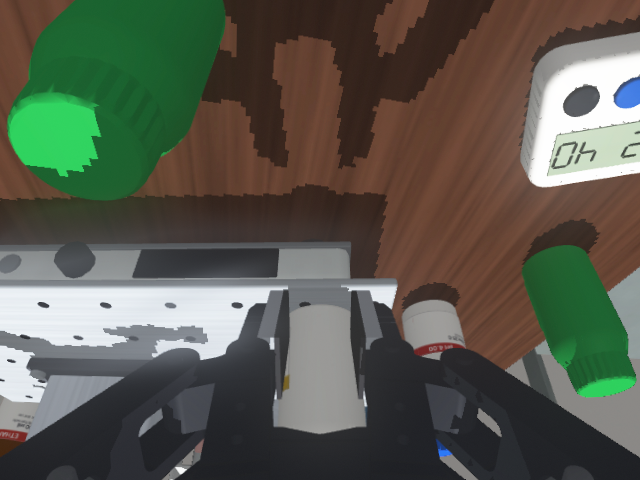

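The bottle (columns 289–353) is centred between the fingertips. Pushing.

>>> carry_out(xyz=[[0,0.002,-0.002],[0,0.002,-0.002],[0,0.002,-0.002],[0,0.002,-0.002],[0,0.002,-0.002],[0,0.002,-0.002],[0,0.002,-0.002],[0,0.002,-0.002]], angular=[[-0.002,-0.001,-0.001],[-0.002,-0.001,-0.001],[-0.002,-0.001,-0.001],[-0.002,-0.001,-0.001],[-0.002,-0.001,-0.001],[-0.002,-0.001,-0.001],[-0.002,-0.001,-0.001],[-0.002,-0.001,-0.001]])

```text
time_s: 5.05
eef_pos: [0.4623, 0.2337, 0.0621]
eef_rot: [-1.511, -1.802, 0.944]
contact_force: [0.1, 0.5, -0.8]
gripper_width: 0.281
```

Run:
```python
from h import *
o=bot.get_obs();print(L(o["eef_pos"]).round(4),o["contact_force"])
plan([(W(-.03,.0985,.061),Rt(.6),16)])
```

```text
[-0.0825  0.1157  0.0621] [ 0.11792132  0.49574209 -0.81434293]
xyz [[-0.001, 0.002, -0.003], [-0.001, 0.002, -0.003], [-0.001, 0.002, -0.003], [-0.001, 0.002, -0.003], [-0.001, 0.002, -0.003], [-0.001, 0.002, -0.003], [-0.001, 0.002, -0.003], [-0.001, 0.002, -0.003]] 
ang [[0.0, -0.0, 0.0], [0.0, -0.0, 0.0], [0.0, -0.0, 0.0], [0.0, -0.0, 0.0], [0.0, -0.0, 0.0], [0.0, -0.0, 0.0], [0.0, -0.0, 0.0], [0.0, -0.0, 0.0]]
xyz [[-0.001, 0.002, -0.003], [-0.001, 0.002, -0.003], [-0.001, 0.002, -0.003], [-0.001, 0.002, -0.003], [-0.001, 0.002, -0.003], [-0.001, 0.002, -0.003], [-0.001, 0.002, -0.003], [-0.001, 0.002, -0.003]] 
ang [[0.0, -0.0, 0.0], [0.0, -0.0, 0.0], [0.0, -0.0, 0.0], [0.0, -0.0, 0.0], [0.0, -0.0, 0.0], [0.0, -0.0, 0.0], [0.0, -0.0, 0.0], [0.0, -0.0, 0.0]]
end [0.5218 0.228  0.0631] [-0.0248  0.0996  0.0631]
```

>>> carry_out(xyz=[[-0.001,0.002,-0.003],[-0.001,0.002,-0.003],[-0.001,0.002,-0.003],[-0.001,0.002,-0.003],[-0.001,0.002,-0.003],[-0.001,0.002,-0.003],[-0.001,0.002,-0.003],[-0.001,0.002,-0.003]], angular=[[0,0,0],[0,0,0],[0,0,0],[0,0,0],[0,0,0],[0,0,0],[0,0,0],[0,0,0]])

```text
time_s: 5.85
eef_pos: [0.4922, 0.2307, 0.0626]
eef_rot: [-1.511, -1.801, 0.944]
contact_force: [-0.8, -0.4, -0.1]
gripper_width: 0.282
```

Run:
```python
from h import *
o=bot.get_obs();print(L(o["eef_pos"]).round(4),o["contact_force"])
t=bot.snapshot("top");s=bot.snapshot("side")
a=cv2.resize(t[165:285,215:375,::-1],None,fx=2.5,fy=2.5,interpolation=cv2.INTER_CUBIC)
b=cv2.resize(s[240:375,250:410,::-1],None,fx=2.5,fy=2.5,interpolation=cv2.INTER_CUBIC)
cv2.imwrite("pics/p3.png",np.hstack([a,b[:300]]))
```

```text
[-0.0536  0.1076  0.0626] [-0.81364251 -0.36620059 -0.06260919]
```

View pics/p3.png

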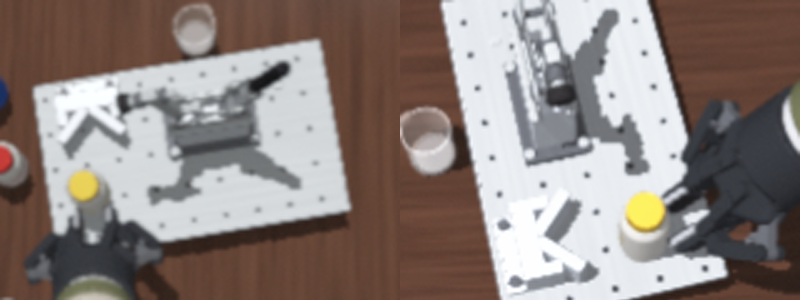

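Run:
```python
from h import *
print(L(plane("top",(215+84/2.5,165+186/2.5),.124)),L(plane("side",(250+(646-400)/2.5,240+212/2.5),.124)))
```

```text
[-0.032663    0.10512509  0.124     ] [-0.03081319  0.11132428  0.124     ]
```

>>> carry_out(xyz=[[-0.001,0.002,-0.003],[-0.001,0.002,-0.003],[-0.001,0.002,-0.003],[-0.001,0.002,-0.003],[-0.001,0.002,-0.003],[-0.001,0.002,-0.003],[-0.001,0.002,-0.003],[-0.001,0.002,-0.003]], angular=[[0,0,0],[0,0,0],[0,0,0],[0,0,0],[0,0,0],[0,0,0],[0,0,0],[0,0,0]])

```text
time_s: 6.75
eef_pos: [0.5219, 0.2279, 0.0631]
eef_rot: [-1.511, -1.801, 0.944]
contact_force: [-0.9, 0.1, 0.1]
gripper_width: 0.281
```

Run:
```python
from h import *
o=bot.get_obs();print(L(o["eef_pos"]).round(4),o["contact_force"])
t=bot.snapshot("top");s=bot.snapshot("side")
cv2.imwrite("pics/t4.png",t[:,:,::-1]);cv2.imwrite("pics/s4.png",s[:,:,::-1])
a=cv2.resize(t[175:275,220:300,::-1],None,fx=5,fy=5,interpolation=cv2.INTER_CUBIC)
b=cv2.resize(s[280:380,310:390,::-1],None,fx=5,fy=5,interpolation=cv2.INTER_CUBIC)
cv2.imwrite("pics/p4.png",np.hstack([a,b]))
```

```text
[-0.0248  0.0995  0.0631] [-0.88051739  0.09007762  0.13074386]
```

View pics/p4.png

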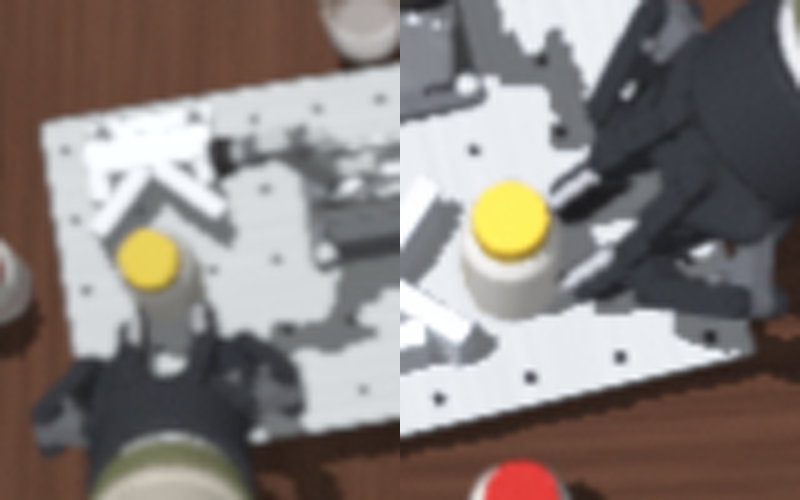

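Run:
```python
from h import *
t=lambda u,v:(220+u/5-.4,175+v/5-.4); s=lambda u,v:(310+(u-400)/5-.4,280+v/5-.4)
print("cap",L(plane("top",t(149,260),.124)),L(plane("side",s(511,220),.124)))
for p in [(100,232),(222,212),(152,183)]: print(L(plane("top",t(*p),.081)))
for p in [(432,185),(462,340)]: print("S",L(plane("side",s(*p),.081)))
plan([(W(-.013,.0965,.062),Rt(.6),8)])
```

```text
cap [-0.00209492  0.09858252  0.124     ] [-0.00101204  0.10196148  0.124     ]
[0.02309728 0.12440309 0.081     ]
[0.02307404 0.06247907 0.081     ]
[0.04343762 0.09496125 0.081     ]
S [0.02233712 0.06585531 0.081     ]
S [0.02471292 0.13025855 0.081     ]
xyz [[-0.0, 0.001, -0.001], [-0.0, 0.001, -0.001], [-0.0, 0.001, -0.001], [-0.0, 0.001, -0.001], [-0.0, 0.001, -0.001], [-0.0, 0.001, -0.001], [-0.0, 0.001, -0.001], [-0.0, 0.001, -0.001]] 
ang [[0.001, -0.0, 0.0], [0.001, -0.0, 0.0], [0.001, -0.0, 0.0], [0.001, -0.0, 0.0], [0.001, -0.0, 0.0], [0.001, -0.0, 0.0], [0.001, -0.0, 0.0], [0.001, -0.0, 0.0]]
end [0.5333 0.2298 0.0613] [-0.0132  0.0995  0.0613]
```

>>> carry_out(xyz=[[-0.0005,0.001,-0.001],[-0.0005,0.001,-0.001],[-0.0005,0.001,-0.001],[-0.0005,0.001,-0.001],[-0.0005,0.001,-0.001],[-0.0005,0.001,-0.001],[-0.0005,0.001,-0.001],[-0.0005,0.001,-0.001]], angular=[[0,0,0],[0,0,0],[0,0,0],[0,0,0],[0,0,0],[0,0,0],[0,0,0],[0,0,0]])

```text
time_s: 7.65
eef_pos: [0.5334, 0.2259, 0.061]
eef_rot: [-1.511, -1.801, 0.944]
contact_force: [-0.1, -0.3, 1.6]
gripper_width: 0.283
```

Run:
```python
from h import *
o=bot.get_obs();print(L(o["eef_pos"]).round(4),o["contact_force"])
# retreat: straight back 25 mm along local x
p,R=plan([(W(-.038,.0955,.062),Rt(.6),8)])
```

```text
[-0.0139  0.0956  0.061 ] [-0.06793225 -0.3057432   1.55167858]
xyz [[-0.0, -0.002, 0.002], [-0.0, -0.002, 0.002], [-0.0, -0.002, 0.002], [-0.0, -0.002, 0.002], [-0.0, -0.002, 0.002], [-0.0, -0.002, 0.002], [-0.0, -0.002, 0.002], [-0.0, -0.002, 0.002]] 
ang [[0.001, -0.0, 0.0], [0.001, -0.0, 0.0], [0.001, -0.0, 0.0], [0.001, -0.0, 0.0], [0.001, -0.0, 0.0], [0.001, -0.0, 0.0], [0.001, -0.0, 0.0], [0.001, -0.0, 0.0]]
end [0.5115 0.222  0.0651] [-0.0361  0.0956  0.0651]
```

>>> carry_out(xyz=[[0,-0.002,0.003],[0,-0.002,0.003],[0,-0.002,0.003],[0,-0.002,0.003],[0,-0.001,0.002],[0,0,0],[0,0,0],[0,0,0]], angular=[[0,0,0],[0,0,0],[0,0,0],[0,0,0],[0,0,0],[0,0,0],[0,0,0],[0,0,0]])

```text
time_s: 8.45
eef_pos: [0.5171, 0.2231, 0.0607]
eef_rot: [-1.511, -1.802, 0.943]
contact_force: [0.1, 0.3, -0.3]
gripper_width: 0.281
```

>>> carry_out(xyz=[[0,0,0],[0,0,0],[0,0,0],[0,0,0],[0,0,0],[0,0,0],[0,0,0],[0,0,0]], angular=[[0,0,0],[0,0,0],[0,0,0],[0,0,0],[0,0,0],[0,0,0],[0,0,0],[0,0,0]], grip=0, grip_force=20)

```text
time_s: 9.25
eef_pos: [0.5169, 0.2231, 0.0605]
eef_rot: [-1.511, -1.801, 0.944]
contact_force: [0.4, -0.1, -0.0]
gripper_width: 0.0
```

Run:
```python
from h import *
o=bot.get_obs();print(L(o["eef_pos"]).round(4),o["contact_force"])
t=bot.snapshot("top");s=bot.snapshot("side")
a=cv2.resize(t[175:275,220:300,::-1],None,fx=5,fy=5,interpolation=cv2.INTER_CUBIC)
b=cv2.resize(s[280:380,310:390,::-1],None,fx=5,fy=5,interpolation=cv2.INTER_CUBIC)
cv2.imwrite("pics/p5.png",np.hstack([a,b]))
plan([(W(-.018,.0955,.062),Rt(.6),8)])
```

```text
[-0.0306  0.0957  0.0605] [ 0.4022416  -0.12230811 -0.00974579]
xyz [[-0.0, 0.001, -0.001], [-0.0, 0.001, -0.001], [-0.0, 0.001, -0.001], [-0.0, 0.001, -0.001], [-0.0, 0.001, -0.001], [-0.0, 0.001, -0.001], [-0.0, 0.001, -0.001], [-0.0, 0.001, -0.001]] 
ang [[0.001, -0.0, 0.0], [0.001, -0.0, 0.0], [0.001, -0.0, 0.0], [0.001, -0.0, 0.0], [0.001, -0.0, 0.0], [0.001, -0.0, 0.0], [0.001, -0.0, 0.0], [0.001, -0.0, 0.0]]
end [0.5278 0.2249 0.0584] [-0.0195  0.0956  0.0584]
```

View pics/p5.png

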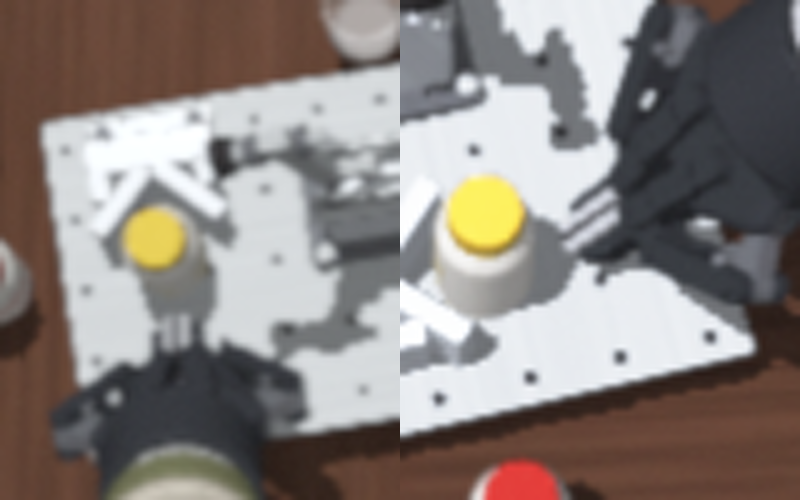

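>>> carry_out(xyz=[[0,0.0008,-0.0012],[0,0.0008,-0.0012],[0,0.0008,-0.0012],[0,0.0008,-0.0012],[0,0.0008,-0.0012],[0,0.0008,-0.0012],[0,0.0008,-0.0012],[0,0.0008,-0.0012]], angular=[[0,0,0],[0,0,0],[0,0,0],[0,0,0],[0,0,0],[0,0,0],[0,0,0],[0,0,0]])

```text
time_s: 10.15
eef_pos: [0.5284, 0.2251, 0.0607]
eef_rot: [-1.511, -1.801, 0.944]
contact_force: [0.3, -0.1, -0.4]
gripper_width: 0.003
```

>>> carry_out(xyz=[[0,0.0008,-0.0012],[0,0.0008,-0.0012],[0,0.0008,-0.0012],[0,0.0008,-0.0012],[0,0.0008,-0.0012],[0,0.0004,-0.0006],[0,0.0004,-0.0006],[0,0.0004,-0.0006]], angular=[[0,0,0],[0,0,0],[0,0,0],[0,0,0],[0,0,0],[0,0,0],[0,0,0],[0,0,0]])

```text
time_s: 10.95
eef_pos: [0.5375, 0.2267, 0.0608]
eef_rot: [-1.511, -1.801, 0.944]
contact_force: [-0.5, 1.0, 0.5]
gripper_width: 0.0
```

Run:
```python
from h import *
o=bot.get_obs();print(L(o["eef_pos"]).round(4),o["contact_force"])
t=bot.snapshot("top");s=bot.snapshot("side")
a=cv2.resize(t[175:275,220:300,::-1],None,fx=5,fy=5,interpolation=cv2.INTER_CUBIC)
b=cv2.resize(s[280:380,310:390,::-1],None,fx=5,fy=5,interpolation=cv2.INTER_CUBIC)
cv2.imwrite("pics/p6.png",np.hstack([a,b]))
```

```text
[-0.0097  0.0956  0.0608] [-0.48285764  1.04931497  0.49242792]
```

View pics/p6.png

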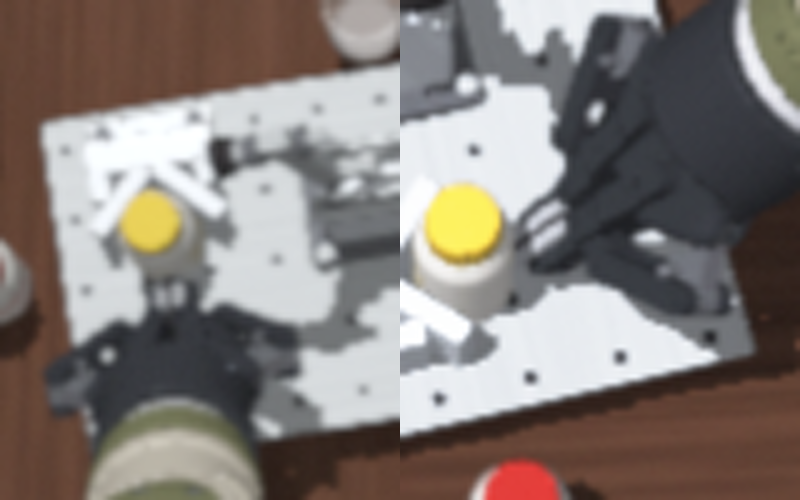

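>>> carry_out(xyz=[[0,0.0003,-0.0004],[0,0.0003,-0.0004],[0,0.0003,-0.0004],[0,0.0003,-0.0004],[0,0.0003,-0.0004],[0,0,0],[0,0,0],[0,0,0]], angular=[[0,0,0],[0,0,0],[0,0,0],[0,0,0],[0,0,0],[0,0,0],[0,0,0],[0,0,0]])

```text
time_s: 11.85
eef_pos: [0.54, 0.2271, 0.0608]
eef_rot: [-1.511, -1.802, 0.944]
contact_force: [0.5, -0.3, 0.3]
gripper_width: 0.002
```

Run:
```python
from h import *
o=bot.get_obs();print(L(o["eef_pos"]).round(4),o["contact_force"])
t=lambda u,v:(220+u/5-.4,175+v/5-.4); s=lambda u,v:(310+(u-400)/5-.4,280+v/5-.4)
print("cap prev",L(plane("top",t(152,220),.124)),L(plane("side",s(463,222),.124)))
```

```text
[-0.0071  0.0956  0.0608] [ 0.5243835  -0.25655965  0.28968596]
cap prev [0.01707509 0.09424158 0.124     ] [0.01673309 0.09866187 0.124     ]
```

>>> carry_out(xyz=[[0,0.0003,-0.0004],[0,0.0003,-0.0004],[0,0.0003,-0.0004],[0,0.0003,-0.0004],[0,0,0],[0,0,0],[0,0,0],[0,0,0]], angular=[[0,0,0],[0,0,0],[0,0,0],[0,0,0],[0,0,0],[0,0,0],[0,0,0],[0,0,0]])

```text
time_s: 12.65
eef_pos: [0.5414, 0.2272, 0.0603]
eef_rot: [-1.511, -1.801, 0.945]
contact_force: [-4.9, -1.9, 3.0]
gripper_width: 0.002
```

>>> carry_out(xyz=[[0,0.0003,-0.0004],[0,0.0003,-0.0004],[0,0,0],[0,0,0],[0,0,0],[0,0,0],[0,0,0],[0,0,0]], angular=[[0,0,0],[0,0,0],[0,0,0],[0,0,0],[0,0,0],[0,0,0],[0,0,0],[0,0,0]])

```text
time_s: 13.45
eef_pos: [0.5417, 0.227, 0.0599]
eef_rot: [-1.511, -1.8, 0.946]
contact_force: [-7.7, -4.1, 5.3]
gripper_width: 0.004
```

Run:
```python
from h import *
o=bot.get_obs();print(L(o["eef_pos"]).round(4),o["contact_force"])
i=bot.camera_info("wrist");np.save("wi7.npy",i,allow_pickle=True);w=bot.snapshot("wrist")
t=bot.snapshot("top");s=bot.snapshot("side")
cv2.imwrite("pics/t7.png",t[:,:,::-1]);cv2.imwrite("pics/s7.png",s[:,:,::-1])
a=cv2.resize(t[185:245,225:285,::-1],None,fx=6.6,fy=6.6,interpolation=cv2.INTER_CUBIC)
b=cv2.resize(s[290:350,310:370,::-1],None,fx=6.6,fy=6.6,interpolation=cv2.INTER_CUBIC)
cv2.imwrite("pics/p7.png",np.hstack([a,b]));cv2.imwrite("pics/w7.png",w[:,:,::-1])
```

```text
[-0.0055  0.0953  0.0599] [-7.65968702 -4.09263285  5.31554265]
```

View pics/p7.png

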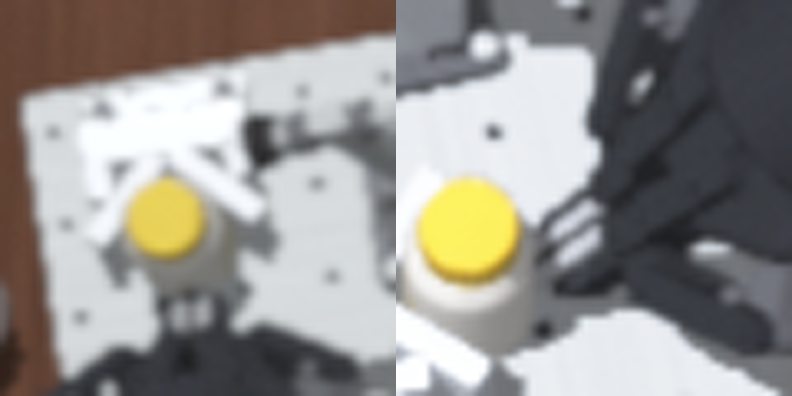

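View pics/w7.png

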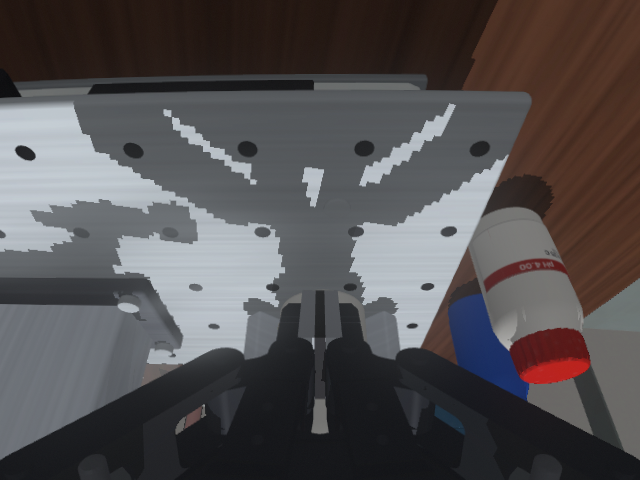

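Run:
```python
from h import *
t=lambda u,v:(225+u/6.6-.42,185+v/6.6-.42); s=lambda u,v:(310+(u-396)/6.6-.42,290+v/6.6-.42)
print("cap",L(plane("top",t(165,218),.124)),L(plane("side",s(468,227),.124)))
print(L(plane("top",t(100,235),.081)),L(plane("top",t(262,210),.081)), L(plane("top",t(163,172),.081)))
i=np.load("wi7.npy",allow_pickle=True).item()
for u in (282,360,245,285,365,398): print(u,L(plane("wrist",(u,330),.081,i)))
```

```text
cap [0.01965008 0.09489023 0.124     ] [0.01985236 0.09788753 0.124     ]
[0.02508538 0.12377733 0.081     ] [0.02447    0.06156259 0.081     ] [0.04514715 0.09654595 0.081     ]
282 [-0.03393866  0.08366587  0.081     ]
360 [-0.03386266  0.10752401  0.081     ]
245 [-0.03386663  0.07230339  0.081     ]
285 [-0.03394143  0.08458433  0.081     ]
365 [-0.03384726  0.10905745  0.081     ]
398 [-0.03371308  0.11921557  0.081     ]
```

>>> carry_out(xyz=[[-0.0005,0,0],[-0.0005,0,0],[-0.0005,0,0],[0,0,0],[0.0005,0,0],[0.0005,0,0],[0.0005,0,0],[0,0,0]], angular=[[0,0,0],[0,0,0],[0,0,0],[0,0,0],[0,0,0],[0,0,0],[0,0,0],[0,0,0]])

```text
time_s: 14.4
eef_pos: [0.5418, 0.2269, 0.0598]
eef_rot: [-1.511, -1.799, 0.946]
contact_force: [-5.6, -4.1, 3.3]
gripper_width: -0.002
```

>>> carry_out(xyz=[[0,0,0],[0,-0.0006,0.0008],[0,-0.0006,0.0008],[0,0.0006,-0.0008],[0,0.0006,-0.0008],[0,0.0003,-0.0004],[0,0,0],[0,0,0]], angular=[[0,0,0],[0,0,0],[0,0,0],[0,0,0],[0,0,0],[0,0,0],[0,0,0],[0,0,0]])

```text
time_s: 15.2
eef_pos: [0.5419, 0.2272, 0.0598]
eef_rot: [-1.51, -1.8, 0.946]
contact_force: [-9.9, -4.4, 5.1]
gripper_width: 0.001
```

Run:
```python
from h import *
X,e=tri([("top",(262.5,205.5)),("side",(314,276.5))]);print("pad",L(X),e)
o=bot.get_obs();p=o["eef_pos"];l=L(p)
P,R=plan([(W(l[0]-.030,l[1],.066),Rt(.6),8)])
plan([(W(-.07,.06,.25),Rt(.4),8),(W(-.04,-.02,.345),Rt(0),8),(W(.0205,-.05,.345),Rt(0),8)],(P,R))
```

```text
pad [0.02005498 0.05309845 0.2415749 ] [array([-0.06333681,  0.18981112]), array([-0.24825186, -0.07722658])]
xyz [[-0.0, -0.003, 0.003], [-0.0, -0.003, 0.003], [-0.0, -0.003, 0.003], [-0.0, -0.003, 0.003], [-0.0, -0.003, 0.003], [-0.0, -0.003, 0.003], [-0.0, -0.003, 0.003], [-0.0, -0.003, 0.003]] 
ang [[0.0, -0.0, -0.0], [0.0, -0.0, -0.0], [0.0, -0.0, -0.0], [0.0, -0.0, -0.0], [0.0, -0.0, -0.0], [0.0, -0.0, -0.0], [0.0, -0.0, -0.0], [0.0, -0.0, -0.0]]
end [0.509  0.2215 0.066 ] [-0.0386  0.0955  0.066 ]
xyz [[-0.004, -0.021, -0.01], [-0.004, -0.021, -0.009], [-0.004, -0.022, -0.009], [-0.004, -0.022, -0.008], [-0.004, -0.022, -0.008], [-0.004, -0.022, -0.007], [-0.004, -0.022, -0.007], [-0.004, -0.023, -0.006]] 
ang [[0.025, -0.0, 0.0], [0.025, -0.0, 0.0], [0.025, -0.0, 0.0], [0.025, -0.0, 0.0], [0.025, -0.0, 0.0], [0.025, -0.0, 0.0], [0.025, -0.0, 0.0], [0.025, -0.0, 0.0]]
xyz [[-0.01, -0.01, -0.008], [-0.01, -0.01, -0.008], [-0.01, -0.01, -0.007], [-0.01, -0.011, -0.006], [-0.01, -0.011, -0.006], [-0.01, -0.011, -0.005], [-0.01, -0.011, -0.005], [-0.01, -0.012, -0.004]] 
ang [[0.05, -0.0, 0.0], [0.05, -0.0, 0.0], [0.05, -0.0, 0.0], [0.05, -0.0, 0.0], [0.05, -0.0, 0.0], [0.05, -0.0, 0.0], [0.05, -0.0, 0.0], [0.05, -0.0, 0.0]]
xyz [[-0.004, 0.0, -0.008], [-0.004, 0.0, -0.008], [-0.004, 0.0, -0.008], [-0.004, 0.0, -0.008], [-0.004, 0.0, -0.008], [-0.004, 0.0, -0.008], [-0.004, 0.0, -0.008], [-0.004, 0.0, -0.008]] 
ang [[0.0, -0.0, 0.0], [0.0, -0.0, 0.0], [0.0, -0.0, 0.0], [0.0, -0.0, 0.0], [0.0, -0.0, 0.0], [0.0, -0.0, 0.0], [0.0, -0.0, 0.0], [0.0, -0.0, 0.0]]
end [0.5951 0.0901 0.3456] [ 0.0232 -0.0489  0.3456]
```

>>> carry_out(xyz=[[0,-0.002,0.003],[0,-0.002,0.003],[0,-0.002,0.003],[0,-0.002,0.003],[0,-0.002,0.003],[0,-0.002,0.003],[0,-0.002,0.003],[0,-0.002,0.003]], angular=[[0,0,0],[0,0,0],[0,0,0],[0,0,0],[0,0,0],[0,0,0],[0,0,0],[0,0,0]])

```text
time_s: 16.0
eef_pos: [0.5147, 0.2227, 0.0601]
eef_rot: [-1.511, -1.802, 0.944]
contact_force: [0.3, 0.3, 0.0]
gripper_width: 0.005
```

Run:
```python
from h import *
o=bot.get_obs();print(L(o["eef_pos"]).round(4),o["contact_force"])
t=bot.snapshot("top");s=bot.snapshot("side")
cv2.imwrite("pics/t8.png",t[:,:,::-1]);cv2.imwrite("pics/s8.png",s[:,:,::-1])
a=cv2.resize(t[170:260,225:345,::-1],None,fx=4,fy=4,interpolation=cv2.INTER_CUBIC)
b=cv2.resize(s[190:350,290:370,::-1],None,fx=3.5,fy=3.5,interpolation=cv2.INTER_CUBIC)
c=np.zeros((560,480+280,3),np.uint8);c[:360,:480]=a;c[:560,480:]=b
cv2.imwrite("pics/p8.png",c)
```

```text
[-0.0328  0.0957  0.0601] [0.25345949 0.3096985  0.04413713]
```

View pics/p8.png

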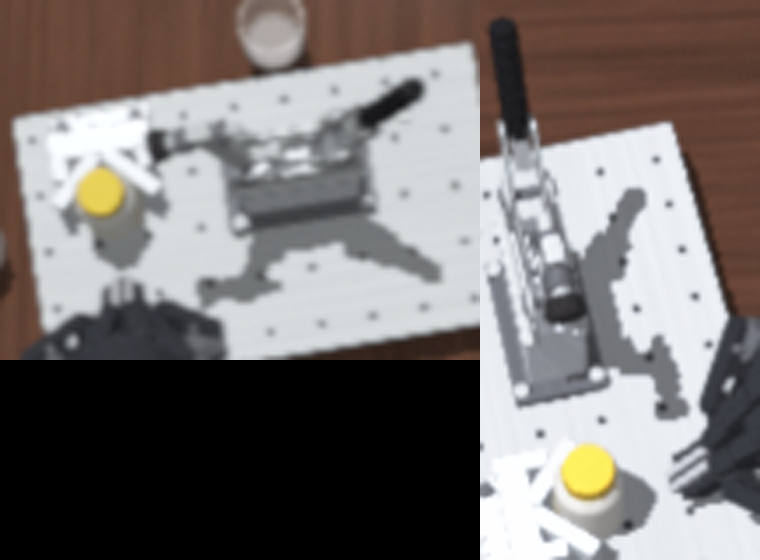

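Run:
```python
from h import *
X,e=tri([("top",(225+417/4,170+88/4)),("side",(290+(501-480)/3.5,190+24/3.5))]);print("tip",L(X),e)
X,e=tri([("top",(225+365/4,170+120/4)),("side",(290+(516-480)/3.5,190+135/3.5))]);print("gripbase",L(X),e)
plan([(W(-.07,.05,.20),Rt(.3),8),(W(-.05,-.055,.25),Rt(0),8),(W(.0205,-.053,.245),Rt(0),8)])
```

```text
tip [ 0.02020861 -0.09628729  0.26872118] [array([-0.06764964,  0.24955209]), array([-0.29964054, -0.08832464])]
gripbase [ 0.0207583  -0.06848943  0.20203578] [array([-0.00810689,  0.02803193]), array([-0.03388935, -0.01001441])]
xyz [[-0.006, -0.017, -0.006], [-0.006, -0.017, -0.006], [-0.006, -0.017, -0.005], [-0.006, -0.018, -0.004], [-0.006, -0.018, -0.004], [-0.006, -0.018, -0.003], [-0.006, -0.018, -0.002], [-0.006, -0.018, -0.001]] 
ang [[0.038, -0.0, 0.0], [0.038, -0.0, 0.0], [0.038, -0.0, 0.0], [0.038, -0.0, 0.0], [0.038, -0.0, 0.0], [0.038, -0.0, 0.0], [0.038, -0.0, 0.0], [0.038, -0.0, 0.0]]
xyz [[-0.013, -0.005, -0.004], [-0.013, -0.005, -0.004], [-0.013, -0.006, -0.004], [-0.013, -0.006, -0.004], [-0.013, -0.006, -0.003], [-0.013, -0.006, -0.003], [-0.013, -0.006, -0.003], [-0.013, -0.006, -0.003]] 
ang [[0.037, -0.0, 0.0], [0.037, -0.0, 0.0], [0.037, -0.0, 0.0], [0.037, -0.0, 0.0], [0.037, -0.0, 0.0], [0.037, -0.0, 0.0], [0.037, -0.0, 0.0], [0.037, -0.0, 0.0]]
xyz [[0.0, 0.001, -0.009], [0.0, 0.001, -0.009], [0.0, 0.001, -0.009], [0.0, 0.001, -0.009], [0.0, 0.001, -0.009], [0.0, 0.001, -0.009], [0.0, 0.001, -0.009], [0.0, 0.001, -0.009]] 
ang [[0.0, -0.0, 0.0], [0.0, -0.0, 0.0], [0.0, -0.0, 0.0], [0.0, -0.0, 0.0], [0.0, -0.0, 0.0], [0.0, -0.0, 0.0], [0.0, -0.0, 0.0], [0.0, -0.0, 0.0]]
end [0.5953 0.0822 0.2425] [ 0.022  -0.0567  0.2425]
```

>>> carry_out(xyz=[[-0.006,-0.017,-0.006],[-0.006,-0.017,-0.006],[-0.006,-0.017,-0.005],[-0.006,-0.018,-0.004],[-0.006,-0.018,-0.004],[-0.006,-0.018,-0.003],[-0.006,-0.018,-0.002],[-0.006,-0.018,-0.001]], angular=[[0.038,0,0],[0.038,0,0],[0.038,0,0],[0.038,0,0],[0.038,0,0],[0.038,0,0],[0.038,0,0],[0.038,0,0]])

```text
time_s: 16.9
eef_pos: [0.4873, 0.1686, 0.2014]
eef_rot: [-1.319, -1.573, 1.159]
contact_force: [-0.2, 0.5, -0.4]
gripper_width: -0.002
```

>>> carry_out(xyz=[[-0.013,-0.005,-0.004],[-0.013,-0.005,-0.004],[-0.013,-0.006,-0.004],[-0.013,-0.006,-0.004],[-0.013,-0.006,-0.003],[-0.013,-0.006,-0.003],[-0.013,-0.006,-0.003],[-0.013,-0.006,-0.003]], angular=[[0.037,0,0],[0.037,0,0],[0.037,0,0],[0.037,0,0],[0.037,0,0],[0.037,0,0],[0.037,0,0],[0.037,0,0]])

```text
time_s: 17.7
eef_pos: [0.5254, 0.0692, 0.2507]
eef_rot: [-1.123, -1.339, 1.333]
contact_force: [0.5, 1.3, -0.5]
gripper_width: 0.0
```

Run:
```python
from h import *
o=bot.get_obs();print(L(o["eef_pos"]).round(4),o["contact_force"],o["joint_pos"].round(2));print(Ro.from_rotvec(o["eef_rot"]).as_matrix().round(2))
w=bot.snapshot("wrist");cv2.imwrite("pics/w9.png",w[:,:,::-1])
plan([(W(.0205,-.052,.243),Rt(0),8)])
```

```text
[-0.0491 -0.0573  0.2507] [ 0.47383518  1.26744369 -0.50101249] [-0.02  0.22 -0.03  1.32  0.   -0.2 ]
[[-0.17  0.   -0.98]
 [ 0.98  0.   -0.17]
 [ 0.   -1.   -0.  ]]
xyz [[0.001, 0.001, -0.008], [0.001, 0.001, -0.008], [0.001, 0.001, -0.008], [0.001, 0.001, -0.008], [0.001, 0.001, -0.008], [0.001, 0.001, -0.008], [0.001, 0.001, -0.008], [0.001, 0.001, -0.008]] 
ang [[0.0, -0.0, 0.0], [0.0, -0.0, 0.0], [0.0, -0.0, 0.0], [0.0, -0.0, 0.0], [0.0, -0.0, 0.0], [0.0, -0.0, 0.0], [0.0, -0.0, 0.0], [0.0, -0.0, 0.0]]
end [0.589  0.0865 0.2434] [ 0.0166 -0.0514  0.2434]
```

View pics/w9.png

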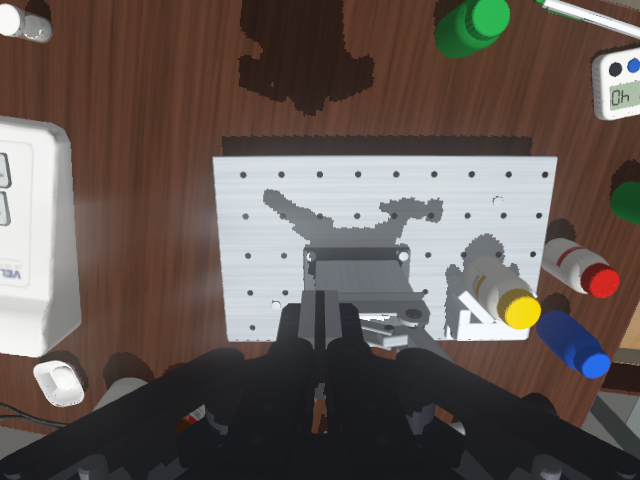

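>>> carry_out(xyz=[[0.001,0.001,-0.0085],[0.001,0.001,-0.0085],[0.001,0.001,-0.0085],[0.001,0.001,-0.0085],[0,0.001,-0.0085],[0,0.001,-0.0085],[0,0.001,-0.0085],[0,0.001,-0.0085]], angular=[[0,0,0],[0,0,0],[0,0,0],[0,0,0],[0,0,0],[0,0,0],[0,0,0],[0,0,0]])

```text
time_s: 18.55
eef_pos: [0.592, 0.0857, 0.2426]
eef_rot: [-1.124, -1.34, 1.333]
contact_force: [-0.1, 0.0, -0.0]
gripper_width: 0.0
```

Run:
```python
from h import *
o=bot.get_obs();print(L(o["eef_pos"]).round(4),o["contact_force"])
t=bot.snapshot("top");s=bot.snapshot("side")
a=cv2.resize(t[150:270,225:345,::-1],None,fx=3,fy=3,interpolation=cv2.INTER_CUBIC)
b=cv2.resize(s[170:350,260:400,::-1],None,fx=3,fy=3,interpolation=cv2.INTER_CUBIC)
c=np.zeros((540,360+420,3),np.uint8);c[:360,:360]=a;c[:540,360:]=b
cv2.imwrite("pics/p10.png",c)
```

```text
[ 0.0194 -0.0527  0.2426] [-0.14536584  0.04443246 -0.03903584]
```

View pics/p10.png

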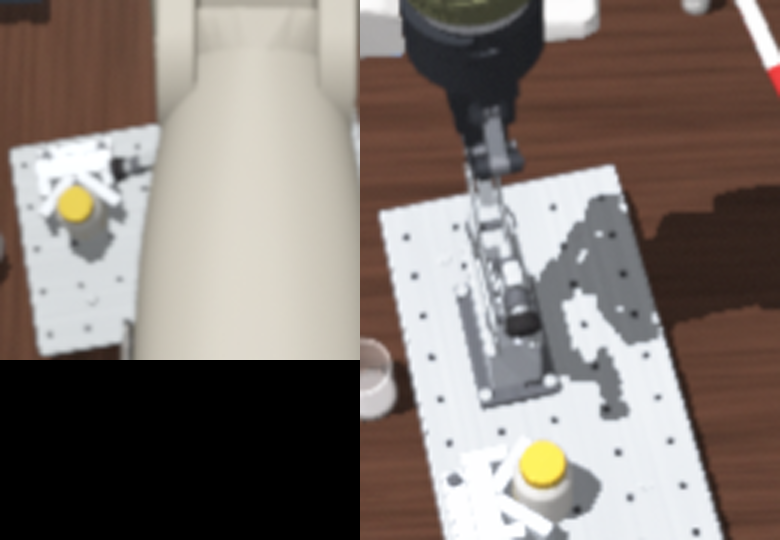

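```bash
cat >> h.py <<'E'
def HP(phi,r=.085,x=.0205):
    return W(x,-.0537-r*np.cos(phi)+.0075*np.sin(phi)+.008,.166+r*np.sin(phi)+.0075*np.cos(phi))
E
python3 - <<'E'
from h import *
R=Rt(0)
p=plan([(HP(1.2),R,4),(HP(1.1),R,4)])
p=plan([(HP(1.1-.05*k),R,1) for k in range(1,9)],p)
p=plan([(HP(.7-.05*k),R,1) for k in range(1,9)],p)
p=plan([(HP(.3-.03*k),R,1) for k in range(1,9)],p)
E
```

```text
xyz [[-0.004, -0.001, -0.0], [-0.004, -0.001, -0.0], [-0.004, -0.001, -0.0], [-0.004, -0.001, -0.0], [-0.002, 0.0, -0.0], [-0.002, 0.0, -0.0], [-0.002, 0.0, -0.0], [-0.002, 0.0, -0.0]] 
ang [[0.001, -0.0, 0.0], [0.001, -0.0, 0.0], [0.001, -0.0, 0.0], [0.001, -0.0, 0.0], [0.0, -0.0, 0.0], [0.0, -0.0, 0.0], [0.0, -0.0, 0.0], [0.0, -0.0, 0.0]]
end [0.5964 0.062  0.2462] [ 0.0196 -0.0768  0.2462]
xyz [[-0.005, 0.003, -0.001], [-0.003, 0.002, 0.0], [-0.004, 0.002, 0.0], [-0.004, 0.002, 0.0], [-0.003, 0.002, 0.0], [-0.004, 0.003, 0.0], [-0.003, 0.003, 0.0], [-0.003, 0.003, 0.0]] 
ang [[0.0, -0.002, 0.002], [0.0, 0.0, -0.0], [0.0, 0.0, -0.0], [0.0, 0.0, -0.0], [0.0, 0.0, -0.0], [0.0, 0.0, -0.0], [0.0, 0.0, -0.0], [0.0, 0.0, -0.0]]
end [0.6025 0.0336 0.2262] [ 0.0206 -0.1058  0.2262]
xyz [[-0.003, 0.003, 0.0], [-0.003, 0.003, 0.0], [-0.002, 0.003, 0.0], [-0.003, 0.004, 0.0], [-0.002, 0.003, 0.0], [-0.002, 0.004, 0.0], [-0.002, 0.004, 0.0], [-0.002, 0.004, 0.0]] 
ang [[0.0, 0.0, -0.0], [0.0, 0.0, -0.0], [0.0, 0.0, -0.0], [0.0, 0.0, -0.0], [0.0, 0.0, -0.0], [0.0, 0.0, -0.0], [0.0, 0.0, -0.0], [0.0, 0.0, -0.0]]
end [0.6058 0.0149 0.1982] [ 0.0206 -0.1248  0.1982]
xyz [[-0.001, 0.002, 0.0], [-0.001, 0.003, 0.0], [-0.0, 0.002, 0.0], [-0.001, 0.003, 0.0], [-0.001, 0.002, 0.0], [-0.0, 0.003, 0.0], [-0.001, 0.002, 0.0], [-0.0, 0.003, 0.0]] 
ang [[0.0, 0.0, -0.0], [0.0, 0.0, -0.0], [0.0, 0.0, -0.0], [0.0, 0.0, -0.0], [0.0, 0.0, -0.0], [0.0, 0.0, -0.0], [0.0, 0.0, -0.0], [0.0, 0.0, -0.0]]
end [0.6067 0.01   0.1782] [ 0.0206 -0.1298  0.1782]
```

>>> carry_out(xyz=[[-0.004,-0.001,0],[-0.004,-0.001,0],[-0.004,-0.001,0],[-0.004,-0.001,0],[-0.002,0,0],[-0.002,0,0],[-0.002,0,0],[-0.002,0,0]], angular=[[0,0,0],[0,0,0],[0,0,0],[0,0,0],[0,0,0],[0,0,0],[0,0,0],[0,0,0]])

```text
time_s: 19.45
eef_pos: [0.5953, 0.0618, 0.2467]
eef_rot: [-1.123, -1.34, 1.333]
contact_force: [-0.8, 0.7, -0.4]
gripper_width: 0.001
```

>>> carry_out(xyz=[[-0.005,0.003,-0.001],[-0.003,0.002,0],[-0.004,0.002,0],[-0.004,0.002,0],[-0.003,0.002,0],[-0.004,0.003,0],[-0.003,0.003,0],[-0.003,0.003,0]], angular=[[0,0,0],[0,0,0],[0,0,0],[0,0,0],[0,0,0],[0,0,0],[0,0,0],[0,0,0]])

```text
time_s: 20.25
eef_pos: [0.6015, 0.0331, 0.2265]
eef_rot: [-1.124, -1.34, 1.333]
contact_force: [0.1, -0.4, 0.7]
gripper_width: -0.003
```

Run:
```python
from h import *
o=bot.get_obs();print(L(o["eef_pos"]).round(4),o["contact_force"])
t=bot.snapshot("top");s=bot.snapshot("side")
a=cv2.resize(t[150:270,225:345,::-1],None,fx=3,fy=3,interpolation=cv2.INTER_CUBIC)
b=cv2.resize(s[170:350,260:400,::-1],None,fx=3,fy=3,interpolation=cv2.INTER_CUBIC)
c=np.zeros((540,360+420,3),np.uint8);c[:360,:360]=a;c[:540,360:]=b
cv2.imwrite("pics/p11.png",c)
```

```text
[ 0.0196 -0.1062  0.2265] [ 0.14488229 -0.43965988  0.65419233]
```

View pics/p11.png

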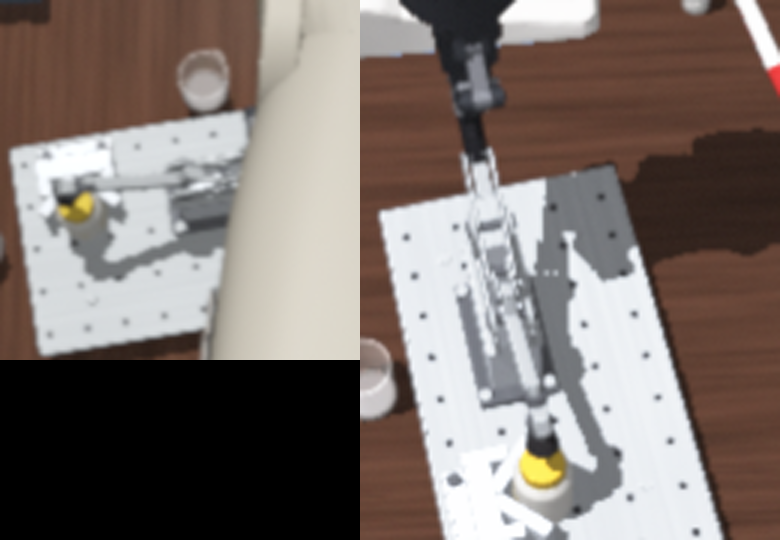

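The handle follows the finger, the arm is coming down and the pad is over the cap. Bottle unmoved. Continuing.

>>> carry_out(xyz=[[-0.003,0.003,0],[-0.003,0.003,0],[-0.002,0.003,0],[-0.003,0.004,0],[-0.002,0.003,0],[-0.002,0.004,0],[-0.002,0.004,0],[-0.002,0.004,0]], angular=[[0,0,0],[0,0,0],[0,0,0],[0,0,0],[0,0,0],[0,0,0],[0,0,0],[0,0,0]])

```text
time_s: 21.15
eef_pos: [0.605, 0.0149, 0.1987]
eef_rot: [-1.124, -1.341, 1.332]
contact_force: [-1.0, 2.6, 5.0]
gripper_width: -0.001
```

>>> carry_out(xyz=[[-0.001,0.002,0],[-0.001,0.003,0],[0,0.002,0],[-0.001,0.003,0],[-0.001,0.002,0],[0,0.003,0],[-0.001,0.002,0],[0,0.003,0]], angular=[[0,0,0],[0,0,0],[0,0,0],[0,0,0],[0,0,0],[0,0,0],[0,0,0],[0,0,0]])

```text
time_s: 21.95
eef_pos: [0.6057, 0.0098, 0.178]
eef_rot: [-1.123, -1.34, 1.333]
contact_force: [-0.6, -0.3, 0.3]
gripper_width: 0.007
```

Run:
```python
from h import *
o=bot.get_obs();print(L(o["eef_pos"]).round(4),o["contact_force"])
s=bot.snapshot("side")
cv2.imwrite("pics/p12.png",cv2.resize(s[150:350,250:410,::-1],None,fx=3,fy=3,interpolation=cv2.INTER_CUBIC))
```

```text
[ 0.0196 -0.1298  0.178 ] [-0.64933136 -0.28212531  0.28945928]
```

View pics/p12.png

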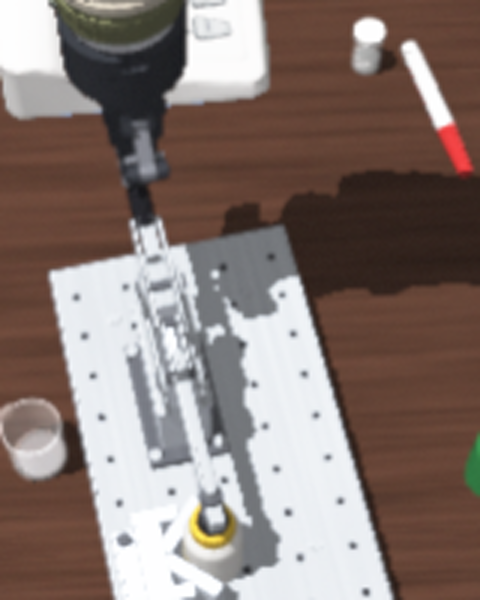

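Force fell from 5 N to about 0 past the dead point, so it has snapped. I'll withdraw upward and look.

>>> carry_out(xyz=[[0,-0.005,0],[0,-0.01,0],[0,-0.015,0],[0,-0.015,0],[0,-0.015,0],[0,-0.015,0],[0,-0.015,0],[0,-0.01,0]], angular=[[0,0,0],[0,0,0],[0,0,0],[0,0,0],[0,0,0],[0,0,0],[0,0,0],[0,0,0]])

```text
time_s: 22.8
eef_pos: [0.6059, 0.0098, 0.281]
eef_rot: [-1.126, -1.342, 1.332]
contact_force: [-0.0, 0.6, -0.6]
gripper_width: 0.0
```

>>> carry_out(xyz=[[0,0,0.02],[0,0,0.02],[0,0,0.02],[0,0,0.02],[0,0,0.02],[0,0,0.02],[0,0,0.02],[0,0,0]], angular=[[0,0,0],[0,0,0],[0,0,0],[0,0,0],[0,0,0],[0,0,0],[0,0,0],[0,0,0]])

```text
time_s: 23.6
eef_pos: [0.4657, -0.0145, 0.279]
eef_rot: [-1.124, -1.34, 1.332]
contact_force: [1.0, -0.3, 0.5]
gripper_width: 0.001
```

Run:
```python
from h import *
o=bot.get_obs();print(o["time_s"],L(o["eef_pos"]).round(4),o["contact_force"])
t=bot.snapshot("top");s=bot.snapshot("side")
cv2.imwrite("pics/t13.png",t[:,:,::-1]);cv2.imwrite("pics/s13.png",s[:,:,::-1])
a=cv2.resize(t[150:290,190:340,::-1],None,fx=2.5,fy=2.5,interpolation=cv2.INTER_CUBIC)
b=cv2.resize(s[180:360,250:390,::-1],None,fx=3,fy=3,interpolation=cv2.INTER_CUBIC)
c=np.zeros((540,375+420,3),np.uint8);c[:350,:375]=a;c[:540,375:]=b
cv2.imwrite("pics/p13.png",c)
```

```text
23.6 [-0.1224 -0.1293  0.279 ] [ 1.03244253 -0.25149249  0.47113908]
```

View pics/p13.png

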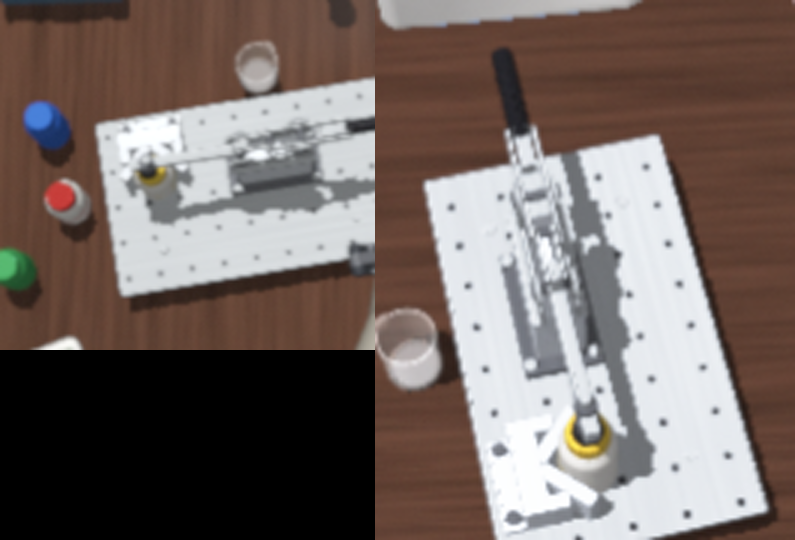

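Run:
```python
from h import *
for phi in (0,.13,.37):
    X=W(.0205,-.0537-.112*np.cos(phi),.167+.112*np.sin(phi)); print(phi,proj("side",X).round(1),proj("top",X).round(1))
print("seen side",250+128/3,180+54/3)
t=cv2.imread("pics/t13.png");s=cv2.imread("pics/s13.png")
a=cv2.resize(t[170:240,300:370],None,fx=5,fy=5,interpolation=cv2.INTER_CUBIC)
b=cv2.resize(s[300:350,305:355],None,fx=7,fy=7,interpolation=cv2.INTER_CUBIC)
cv2.imwrite("pics/p14.png",np.hstack([a,b]))
```

```text
0 [291.8 197.5] [356.7 196.4]
0.13 [291.4 193.8] [356.8 195.3]
0.37 [291.2 189. ] [354.9 193.4]
seen side 292.6666666666667 198.0
```

View pics/p14.png

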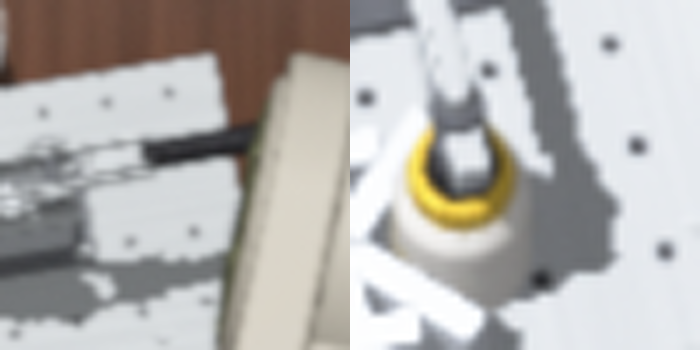

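Run:
```python
from station import bot
print(bot.hand_in())
```

```text
the job is handed in; nothing more can be done
None
```

The bottle is home in the V stop with the clamp locked on its cap, and I handed the job in at about 24 s of the 54 s allowed. No verdict was reported.

**What I did:** I pushed the yellow-capped bottle along the deck between the slightly open fingertips until it was about 12 mm short of the seat. Then I backed off, closed the fingers and pushed it into the V until the force rose to about 10 N, well under the 35 N limit. With the tool pointing down I pushed the handle's upper side over and down. The force reached about 5 N, then fell to zero as the clamp snapped, and I drew the arm away.

**Last checks:**
- **Bottle:** It looked upright in the V. Its cap measured within about 3 mm of my seat estimate before clamping, and I saw no shift afterwards.
- **Handle:** Its end appears at side-picture pixel (292.7, 198.0). A level, locked handle should be at (291.8, 197.5); one at the dead point would be at about (291.4, 193.8).
- **Pad:** It sits centred on the cap.
- **Other things:** The beaker and spare bottle looked unmoved in the last pictures. The vial looked in place in the picture before I withdrew, and I did not look at it again.
- **Robot:** It touches nothing.

**Disagreements and gaps:** The top and side cameras differ by 3–4 mm across the deck, so I judged centring from each camera by itself and from the contact force. During the seating push there was about 2.6 N of sideways force. A small side-to-side wiggle and a second push ended at the same place, so I took it as friction. The pad's force on the cap could not be measured directly.

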